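# Lock the bone crate's lid with its ratchet

## Task

The bones are packed and the lid is on the travel crate; now lock it. The ratchet on the crate's rim is still set to loosen (anticlockwise): push its thumb pin fully over to the clockwise side, towards the lid, then swing the handle back and forth by its knob until the steel cleat under it has turned a quarter turn clockwise and lies square across the rim and over the lid, like its neighbour. Turn the cleat only with the ratchet, do not push it with the fingers, and let go at the end.

Things in the scene. Friction and masses are not known exactly. Their poses are not given: they have to be found in the camera images.
- hub (a point): Ratchet lock's axis at the top of the near rim (110 mm above the table) of a fixed 280 x 420 x 110 mm wooden crate. Axes are the crate's: x across the rim to the lid, y along the rim, z up. Above the rim: cleat at 3-10 mm, handle plate to 19, toothed wheel (radius 40) at 20-36, nut to 46. A second, shut cleat without ratchet is 178 mm along +y, 26 mm high.
- cleat: Flat steel cleat 24 wide, 6 mm thick, reaching 115 mm from the axis; origin on the axis at rim height, x along the cleat. Starts along the crate's +y under the pawl's tail; must end along the crate's +x, a quarter turn clockwise from above. Stops dead 7 degrees past square. Stiff (0.6 N m); stays where left.
- knob (a point): Top centre of the upright black knob on the end of the ratchet handle: round, 22 mm diameter, top 82 mm above the rim, free down to 34 mm above it; 165 mm from the axis. It moves with about 3 N free, 7 N when driving the cleat.
- handle (a joint): Handle angle in rad, growing clockwise from above. 0: handle points along the crate's -y; stops at -0.56 and +0.56; starts anywhere from -0.4 to 0.3; stays where left. Clockwise brings the knob nearer the robot (crate's -x). One wheel click is 18 degrees, so a full clockwise swing gains about 54 degrees at most: two or three are needed.
- thumb (a point): Top centre of the ratchet's upright steel thumb pin: round, 16 mm diameter, top 68 mm above the rim, free down to 34 mm above it. It stands on the selector at the ratchet's tail, opposite the knob, 107 mm from the axis when in the middle, 45 mm from its pivot (62 mm from the axis). Swings up to 18 mm either side of the line knob-axis, stiffly (2-3 N), and stays where left.
- selector (a joint): Selector angle in rad relative to the handle: about -0.38 at the start (anticlockwise side, pin towards the crate's -x); push the pin fully over to the crate's +x side, stop at +0.42. Above 0.25 the pawl is set: the handle then drives the cleat clockwise and clicks back freely anticlockwise.

How it is judged:
By the outcome, as a careful person would: the job done as asked, in the order asked, and still so for the second after the job is handed in, with the robot touching nothing.
It also fails if it takes over 67 s, if anything falls off the work surface, if the arm or the gripper's body presses on something with over 40 N, if the wrist force passes 120 N, or if a joint passes its speed limit or range.

## Robot

A 6-joint arm with a two-finger parallel gripper is mounted at the origin on the work surface. World frame = base frame: x ahead of the robot, y to its left, z up, the work surface at z = 0. Lengths are in m, angles in rad, forces in N, time in s.
With the tool pointing down it reaches from about 0.25 to 0.775 m from the base axis. Payload 4 kg.
Tool frame: the origin (TCP) lies at the centre of the arm's flange, where the gripper is bolted on; the fingertips stand ahead of it and the grasp point (between the pads) lies 180 mm ahead of it (robot.tcp_to_tips is the z of the fingertips in the tool frame, in m); z points along the fingers, y is the direction in which the jaws open and shut (so a half turn about z gives the same grasp; the last joint's range is limited). The gripper opens to 94 mm and grips with 3 to 60 N. Pads are 16 mm wide; open, the fingers measure 119 mm over their backs; the gripper's body (75 mm by 177 mm) begins 78 mm behind the grasp point.
Start: joints at [-1.41, 0.087, 1.371, -0, 1.684, -0.103], TCP at [0.143, -0.531, 0.405] pointing down, gripper open.
Joint ranges: [-3.1, 3.1], [-0.76, 2.03], [0.27, 2.55], [-1.08, 4.22], [0.17, 2.65], [-2.57, 2.57]. Speed limits (rad/s): [2.79, 2.79, 3.14, 3.14, 3.14, 3.14].

## Interface

Orientations are given as [roll, pitch, yaw] about the fixed x, y, z axes, in that order (R = Rz(yaw) Ry(pitch) Rx(roll)).
In Python, from bench import robot gives the robot as it stands.
- The arm moves only by the tool move_arm, never from a script. Its argument "increments" is a list that holds one entry, the list of rows, each a list of 7 numbers: the opening, from 0 (shut) to 1 (fully open), then the shift along the tool's x, y, z as a fraction of full scale, then the turn, a rotation vector about the tool's x, y, z as a fraction of full scale. In form: [[[jaw, dx, dy, dz, rx, ry, rz], ...]]. A call has 1 to 8 rows; each row is the pose to reach, as a shift and turn from the pose commanded when the call began, along the tool's axes at that moment; what a row does not reach only later rows make up. Full scale, the value 1, is 0.1 m for a shift and pi/2 rad for a turn. A row lasts 1/12 s, in which the tool goes at most 41.7 mm and 7.16 degrees, less where a joint would pass 70% of its speed; a pose out of reach is approached as far as the arm can. A call with a number of a shift or a turn outside -1 to 1 is refused whole. A call with a gripper value outside its range is refused whole. The fingers move at their own pace and stop on an object; the grip force is fixed at half the most. Time passes only in rows, so rows that repeat a pose let the fingers close. It gives the time, the measured TCP pose, the force and the opening at its end, in the units of the state.
- robot.get_obs(): the state, without advancing time (a new reading comes with each control period).
- robot.snapshot(name): name is "side" or "top" or "wrist"; returns (picture, depth): 384x512x3 uint8, red, green, blue; 384x512 float32, m along the optical axis (not along the pixel's ray), 0 where there is no reading.
- robot.camera_params(name): a dict with "mtx" (3x3 intrinsics, pixels), "R" (3x3) and "t" (3): a world point X has camera coordinates R X + t. Camera axes: x right, y down, z forward; pixel columns grow to the right and rows downward; lengths in m; the calibration is good to about 2 mm. A picture is of the moment at which its call begins: read the wrist's pose just before it. camera_params takes no time and is no camera call; for the wrist camera it gives the pose at the moment of the call.
- robot.close_job(): hands the job in, once; it reports no verdict.
The state is a dict: "time": time; "joint_positions": joint angles; "qvel": joint speeds; "joint_torque": joint torques, N m; "tool_pos": TCP position; "ee_rot": TCP orientation; "wrist_force": force on the tool from outside, world axes, zero at the start; "wrist_torque": the same for the moment, N m; "width": finger opening in m.
Only numpy, scipy, OpenCV 4.12 (cv2) and the standard library are available. Lean on these libraries where they do the work, as an engineer would, in place of code of your own. Each camera call takes 0.05 s, during which the arm holds its last target.

## Working session

There is one attempt and no reset: what is moved stays moved. The work goes in short steps, Python scripts to look and compute and a tool call to move; the robot and the scene stay as the last step left them, time stands still between calls to the robot, and variables do not carry over. Pictures are saved under pics/ and viewed, and the job is handed in when it is done.

Besides the shell and the picture viewer there is one more tool, called after ">>>" as name([rows], argument=value, ...), one row to a line, values as JSON. move_arm: Moves the arm, as the interface text tells. Its arguments: {"type":"object","properties":{"increments":{"type":"array","items":{"type":"array","items":{"type":"array","items":{"type":"number","minimum":-1,"maximum":1}}}}},"required":["increments"]}

```bash
mkdir -p pics; ls
python3 - <<'E'
from bench import robot
import cv2,numpy as np
o=robot.get_obs()
print({k:np.round(v,3) for k,v in o.items()})
for n in ("top","side","wrist"):
    p=robot.camera_params(n); a,d=robot.snapshot(n)
    cv2.imwrite(f"pics/{n}0.png",a[:,:,::-1]); np.save(f"pics/{n}0.npy",d)
    print(n,np.round(p["mtx"],1).tolist(),np.round(p["R"],3).tolist(),np.round(p["t"],3))
E
```

```text
pics
{'time': np.float64(0.0), 'joint_positions': array([-1.41 ,  0.088,  1.372, -0.   ,  1.684, -0.103]), 'qvel': array([-0.   , -0.001, -0.001, -0.   ,  0.001,  0.001]), 'joint_torque': array([ 2.0000e-03, -3.4017e+01, -3.0242e+01,  7.2000e-02,  3.3000e-02,
       -0.0000e+00]), 'tool_pos': array([ 0.143, -0.531,  0.404]), 'ee_rot': array([-3.139, -0.   ,  0.264]), 'wrist_force': array([-0.884, -0.221, -0.02 ]), 'wrist_torque': array([-0.004,  0.005, -0.034]), 'width': np.float64(0.094)}
top [[405.8, 0.0, 253.1], [0.0, 405.8, 189.1], [0.0, 0.0, 1.0]] [[0.014, -0.998, 0.053], [-0.987, -0.022, -0.162], [0.163, -0.05, -0.985]] [0.016 0.612 0.754]
side [[449.9, 0.0, 255.9], [0.0, 449.9, 188.4], [0.0, 0.0, 1.0]] [[0.904, -0.428, 0.004], [-0.242, -0.518, -0.821], [0.353, 0.741, -0.571]] [-0.524  0.328  0.614]
wrist [[267.8, 0.0, 256.2], [0.0, 267.8, 192.1], [0.0, 0.0, 1.0]] [[0.259, -0.966, -0.001], [-0.926, -0.249, 0.284], [-0.274, -0.073, -0.959]] [-0.549 -0.03   0.392]
```

View pics/top0.png

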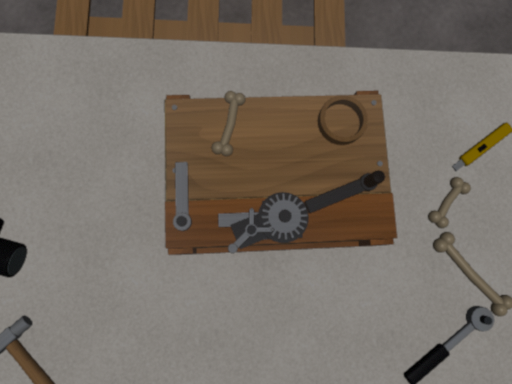

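View pics/side0.png

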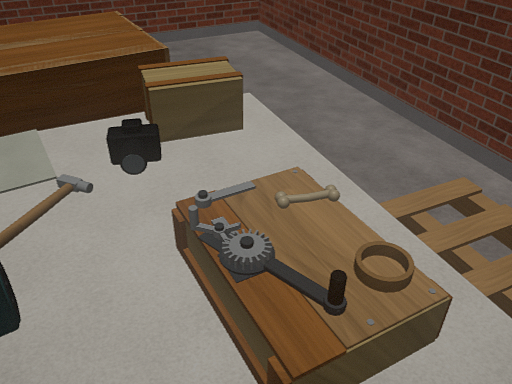

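View pics/wrist0.png

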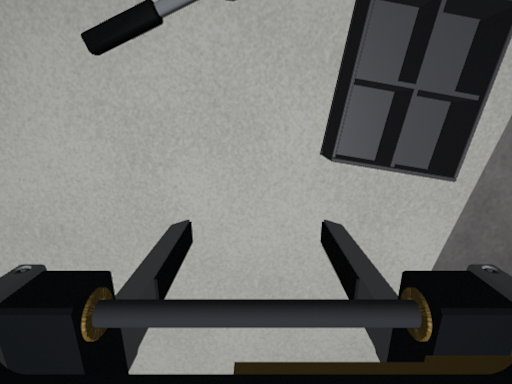

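```bash
cat > h.py <<'E'
from bench import robot
import cv2,numpy as np
def ray(p,u,v):
    d=np.linalg.inv(p["mtx"])@[u,v,1.]; R=p["R"];c=-R.T@p["t"]; return c,R.T@d
def onz(p,u,v,z):
    c,d=ray(p,u,v); return c+d*(z-c[2])/d[2]
def proj(p,X):
    q=p["mtx"]@(p["R"]@np.asarray(X)+p["t"]); return q[:2]/q[2]
def tri(pa,a,pb,b):
    c1,d1=ray(pa,*a);c2,d2=ray(pb,*b)
    s=np.linalg.lstsq(np.c_[d1,-d2],c2-c1,rcond=None)[0]
    x,y=c1+d1*s[0],c2+d2*s[1]; return (x+y)/2,np.linalg.norm(x-y)
def crop(a,x0,y0,x1,y1,f,fn):
    cv2.imwrite(fn,cv2.resize(a[y0:y1,x0:x1],None,fx=f,fy=f,interpolation=cv2.INTER_CUBIC))
E
python3 - <<'E'
from h import *
a=cv2.imread("pics/top0.png");crop(a,160,150,400,270,3.3,"pics/topc.png")
a=cv2.imread("pics/side0.png");crop(a,165,175,365,325,4,"pics/sidec.png")
E
```

```text
(no output)
```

View pics/topc.png

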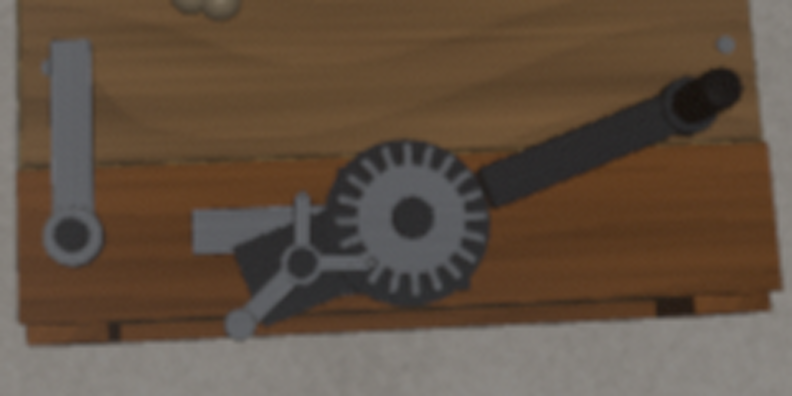

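View pics/sidec.png

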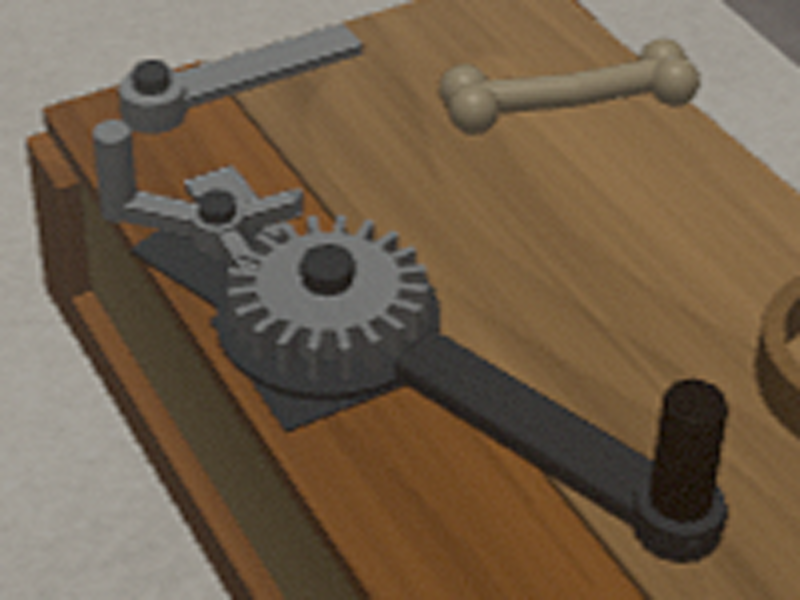

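Run:
```python
from h import *
t=robot.camera_params("top");s=robot.camera_params("side")
T={'hub':(284.8,215.8,.156),'nut2':(181.8,221.5,.136),'knob':(379,177,.192),'pin':(232.4,248.2,.178),'piv':(251.2,229.7,.146)}
S={'hub':(246.75,241),'nut2':(202.8,193.5),'knob':(338.7,274.7),'pin':(193.2,208),'piv':(219.5,227)}
P={}
for k in T:
    P[k]=onz(t,*T[k]); x,e=tri(t,T[k][:2],s,S[k]); print(k,P[k].round(4),onz(s,*S[k],T[k][2]).round(4),x.round(4),round(e,4)); P[k]=(P[k]+onz(s,*S[k],T[k][2]))/2
h=P['hub'];y=(P['nut2']-h)[:2];print('178?',np.linalg.norm(y));ya=np.arctan2(y[1],y[0]);print('crate yaw deg',np.degrees(ya)-90)
k=(P['knob']-h)[:2];print(np.linalg.norm(k)); ka=np.arctan2(k[1],k[0]);print('handle cw', (ya-np.pi-ka+np.pi)%(2*np.pi)-np.pi)
p=(P['pin']-h)[:2];print(np.linalg.norm(p),np.linalg.norm((P['piv']-h)[:2]),np.linalg.norm((P['piv']-P['pin'])[:2]))
```

```text
hub [ 0.5491 -0.0218  0.156 ] [ 0.55   -0.0282  0.156 ] [ 0.5509 -0.0229  0.1511] 0.0027
nut2 [0.5378 0.1541 0.136 ] [0.5398 0.1476 0.136 ] [0.5399 0.1542 0.1313] 0.0036
knob [ 0.6131 -0.1742  0.192 ] [ 0.6154 -0.1769  0.192 ] [ 0.6148 -0.1755  0.1904] 0.003
pin [0.4928 0.0661 0.178 ] [0.4943 0.0591 0.178 ] [0.4944 0.0657 0.1731] 0.0032
piv [0.5251 0.0346 0.146 ] [0.5282 0.0326 0.146 ] [0.5269 0.0341 0.145 ] 0.0034
178? 0.1761925391654231
crate yaw deg 3.4928998527347517
0.16384732045035125
handle cw -0.3449173405105608
0.1039774214181714 0.06293482548768557 0.044016095429035514
```

```bash
cat >> h.py <<'E'
from scipy.spatial.transform import Rotation as Ro
def toolR(): return Ro.from_euler("xyz",robot.get_obs()["ee_rot"])
def go(x,y,z,yaw):
    o=robot.get_obs(); R=toolR(); d=R.inv().apply(np.array([x,y,z])-o["tool_pos"])
    r=(R.inv()*Ro.from_euler("xyz",[np.pi,0,yaw])).as_rotvec()
    print("t",round(float(o["time"]),2),"pos",o["tool_pos"].round(4),o["ee_rot"].round(3),"F",o["wrist_force"].round(1),"w",round(float(o["width"]),4))
    print("shift",(d/.1).round(3),"turn",(r/(np.pi/2)).round(3))
E
python3 -c "
from h import *
print(robot.tcp_to_tips); go(.494,.0625,.43,1.632)"
```

```text
0.1992
t 0.15 pos [ 0.1434 -0.5309  0.4038] [-3.14  -0.     0.264] F [-0.8  0.6 -0.3] w 0.0943
shift [ 4.932 -4.815 -0.253] turn [-0.001 -0.001 -0.871]
```

>>> move_arm([
  [[1, 0.5, -0.5, -0.4, 0, 0, -0.15], [1, 1, -1, -0.5, 0, 0, -0.3], [1, 1, -1, -0.5, 0, 0, -0.45], [1, 1, -1, -0.5, 0, 0, -0.45], [1, 1, -1, -0.5, 0, 0, -0.45], [1, 1, -1, -0.5, 0, 0, -0.45]],
])

```text
time: 0.65
tool_pos: [0.2147, -0.4068, 0.4558]
ee_rot: [3.14, 0.001, 0.979]
wrist_force: [0.7, -0.2, 0.4]
width: 0.0937
```

```bash
python3 -c "
from h import *
go(.494,.0625,.44,1.632)"
```

```text
t 0.65 pos [ 0.2147 -0.4068  0.4558] [3.14e+00 1.00e-03 9.79e-01] F [ 0.7 -0.2  0.4] w 0.0937
shift [ 5.453 -0.301  0.15 ] turn [ 0.001  0.001 -0.416]
```

>>> move_arm([
  [[1, 0.4, 0, 0, 0, 0, -0.07], [1, 0.8, 0, 0, 0, 0, -0.14], [1, 1, 0, 0, 0, 0, -0.2]],
])

```text
time: 0.9
tool_pos: [0.2713, -0.3235, 0.4546]
ee_rot: [3.141, -0.002, 1.291]
wrist_force: [0.8, -0.9, -0.4]
width: 0.0938
```

>>> move_arm([
  [[1, 0.4, 0.2, 0, 0, 0, -0.07], [1, 0.8, 0.4, 0, 0, 0, -0.14], [1, 1, 0.5, 0, 0, 0, -0.2]],
])

```text
time: 1.15
tool_pos: [0.3477, -0.2417, 0.4546]
ee_rot: [3.141, -0.001, 1.605]
wrist_force: [-0.1, -0.0, 0.4]
width: 0.0942
```

```bash
python3 -c "
from h import *
go(.494,.0625,.44,1.632)"
```

```text
t 1.15 pos [ 0.3477 -0.2417  0.4546] [ 3.141e+00 -1.000e-03  1.605e+00] F [-0.1 -0.   0.4] w 0.0942
shift [2.989 1.568 0.149] turn [ 0.    -0.    -0.017]
```

>>> move_arm([
  [[1, 0.35, 0.2, 0, 0, 0, -0.017], [1, 0.7, 0.4, 0, 0, 0, -0.017], [1, 1, 0.55, 0, 0, 0, -0.017]],
])

```text
time: 1.4
tool_pos: [0.3994, -0.1403, 0.4543]
ee_rot: [-3.142, -0.001, 1.627]
wrist_force: [0.7, -0.5, 0.3]
width: 0.0939
```

>>> move_arm([
  [[1, 0.35, 0.2, 0, 0, 0, 0], [1, 0.7, 0.4, 0, 0, 0, 0], [1, 1, 0.5, 0, 0, 0, 0], [1, 1, 0.5, 0, 0, 0, 0]],
])

```text
time: 1.73
tool_pos: [0.444, -0.0355, 0.4541]
ee_rot: [-3.141, -0.003, 1.633]
wrist_force: [-0.0, -1.0, -0.9]
width: 0.0939
```

```bash
python3 -c "
from h import *
go(.494,.0625,.44,1.632)
p=robot.camera_params('wrist');a,d=robot.snapshot('wrist');cv2.imwrite('pics/w1.png',a[:,:,::-1])
for n,X in dict(hub=(.5495,-.025,.156),knob=(.6142,-.1755,.192),pin=(.4935,.0626,.178)).items(): print(n,proj(p,X).round(1))
import pickle;pickle.dump(p,open('pics/w1.pkl','wb'))
"
```

```text
t 1.73 pos [ 0.444  -0.0355  0.4541] [-3.141e+00 -3.000e-03  1.633e+00] F [-0.  -1.  -0.9] w 0.0939
shift [0.947 0.56  0.144] turn [-0.    -0.002  0.001]
hub [355.1 189.4]
knob [401.8 331.4]
pin [318.3  99.6]
```

View pics/w1.png

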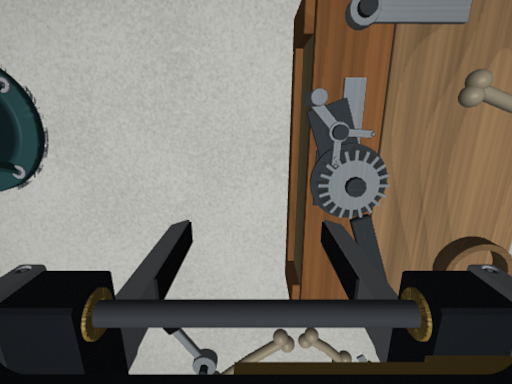

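```bash
python3 -c "
from h import *
import pickle;p=pickle.load(open('pics/w1.pkl','rb'))
for n,q in dict(hub=(356,187,.156),pin=(319.5,97,.178),nut2=(368,7,.136),piv=(339.5,132,.146)).items(): print(n,onz(p,*q).round(4))
"
```

```text
hub [ 0.5501 -0.0222  0.156 ]
pin [0.4943 0.0649 0.178 ]
nut2 [0.5398 0.1523 0.136 ]
piv [0.5268 0.0338 0.146 ]
```

>>> move_arm([
  [[0.6, 0.35, 0.2, 0.1, 0, 0, 0], [0.5, 0.7, 0.4, 0.2, 0, 0, 0], [0.5, 0.98, 0.56, 0.3, 0, 0, 0], [0.5, 0.98, 0.56, 0.3, 0, 0, 0], [0.5, 0.98, 0.56, 0.3, 0, 0, 0], [0.5, 0.98, 0.56, 0.3, 0, 0, 0]],
])

```text
time: 2.28
tool_pos: [0.4935, 0.0597, 0.4247]
ee_rot: [-3.141, 0.001, 1.624]
wrist_force: [0.3, -0.5, -0.2]
width: 0.0573
```

```bash
python3 -c "
from h import *
go(.4942,.0655,.347,1.631)
p=robot.camera_params('wrist');a,d=robot.snapshot('wrist');cv2.imwrite('pics/w2.png',a[:,:,::-1])
for n,X in dict(hub=(.5498,-.0225,.156),pin=(.4942,.0655,.178)).items(): print(n,proj(p,X).round(1))
print(proj(p,[.4942,.0655,.15]))
"
```

```text
t 2.28 pos [0.4935 0.0597 0.4247] [-3.141e+00  1.000e-03  1.624e+00] F [ 0.3 -0.5 -0.2] w 0.0573
shift [0.058 0.01  0.777] turn [-0.     0.001 -0.004]
hub [305.6 276. ]
pin [258.3 202.2]
[258.13570979 193.13460952]
```

View pics/w2.png

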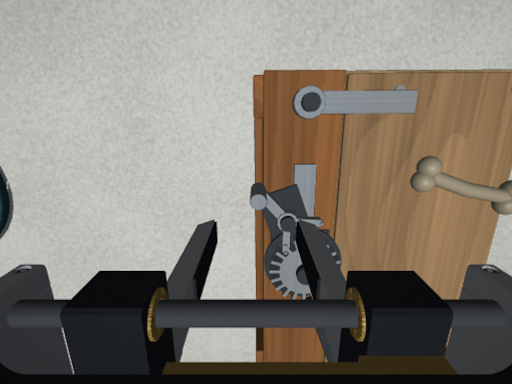

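>>> move_arm([
  [[0.45, 0.05, 0, 0.2, 0, 0, 0], [0.45, 0.05, 0.01, 0.45, 0, 0, 0], [0.45, 0.05, 0.01, 0.65, 0, 0, 0], [0.4, 0.05, 0.01, 0.77, 0, 0, 0], [0.4, 0.05, 0.01, 0.77, 0, 0, 0], [0.3, 0.05, 0.01, 0.77, 0, 0, 0], [0.3, 0.05, 0.01, 0.77, 0, 0, 0]],
])

```text
time: 2.92
tool_pos: [0.4947, 0.0655, 0.3495]
ee_rot: [3.139, 0.0, 1.625]
wrist_force: [0.3, -0.3, 0.4]
width: 0.0293
```

```bash
python3 -c "
from h import *
go(.4942,.0655,.347,1.631);go(.5265,.0797,.347,1.631)
for n in ('side',):
  a,d=robot.snapshot(n);crop(a[:,:,::-1],140,130,340,280,4,'pics/s2.png')
"
```

```text
t 2.92 pos [0.4947 0.0655 0.3495] [3.139 0.    1.625] F [ 0.3 -0.3  0.4] w 0.0293
shift [ 0.    -0.005  0.025] turn [ 0.002  0.    -0.004]
t 2.92 pos [0.4947 0.0655 0.3495] [3.139 0.    1.625] F [ 0.3 -0.3  0.4] w 0.0293
shift [0.125 0.325 0.026] turn [ 0.002  0.    -0.004]
```

View pics/s2.png

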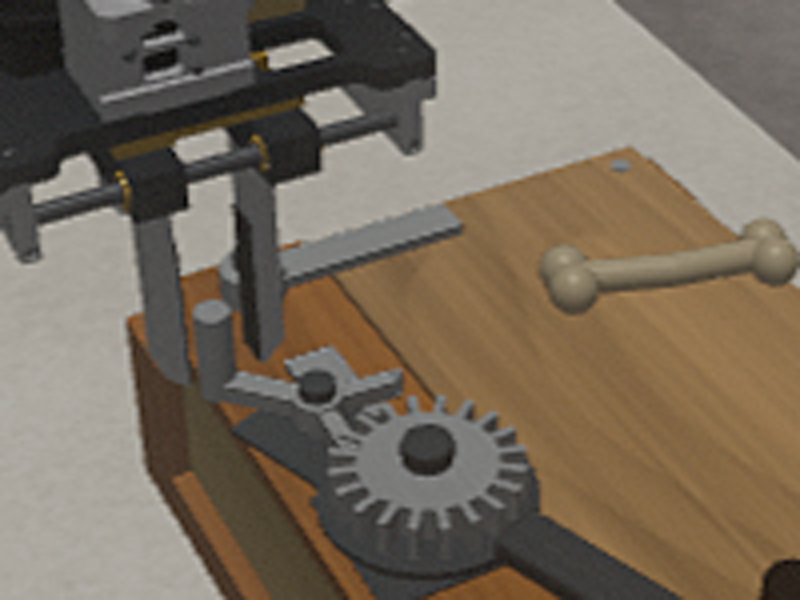

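```bash
python3 -c "
from h import *
p=robot.camera_params('side')
for X in [(.4947,.0655,.1503),(.4947,.0655,.178),(.4947,.0575,.1503),(.4947,.0735,.1503)]: print(((proj(p,X)-[140,130])*4).round(1))
"
```

```text
[213.8 356.1]
[208.7 303.1]
[220.1 367.1]
[207.7 345.3]
```

>>> move_arm([
  [[0.3, 0.02, 0.08, 0.02, 0, 0, 0], [0.3, 0.05, 0.14, 0.02, 0, 0, 0], [0.3, 0.08, 0.2, 0.02, 0, 0, 0], [0.3, 0.095, 0.26, 0.02, 0, 0, 0], [0.3, 0.11, 0.32, 0.02, 0, 0, 0], [0.3, 0.12, 0.37, 0.02, 0, 0, 0], [0.3, 0.12, 0.41, 0.02, 0, 0, 0], [0.3, 0.12, 0.41, 0.02, 0, 0, 0]],
])

```text
time: 3.63
tool_pos: [0.5354, 0.0809, 0.3454]
ee_rot: [-3.141, -0.0, 1.627]
wrist_force: [-1.6, -0.3, -0.1]
width: 0.0283
```

```bash
python3 -c "
from h import *
go(.5265,.0797,.347,1.631)
a,d=robot.snapshot('side');crop(a[:,:,::-1],140,130,340,280,4,'pics/s3.png')
"
```

```text
t 3.63 pos [0.5354 0.0809 0.3454] [-3.141 -0.     1.627] F [-1.6 -0.3 -0.1] w 0.0283
shift [-0.007 -0.09  -0.016] turn [-0.    -0.    -0.003]
```

View pics/s3.png

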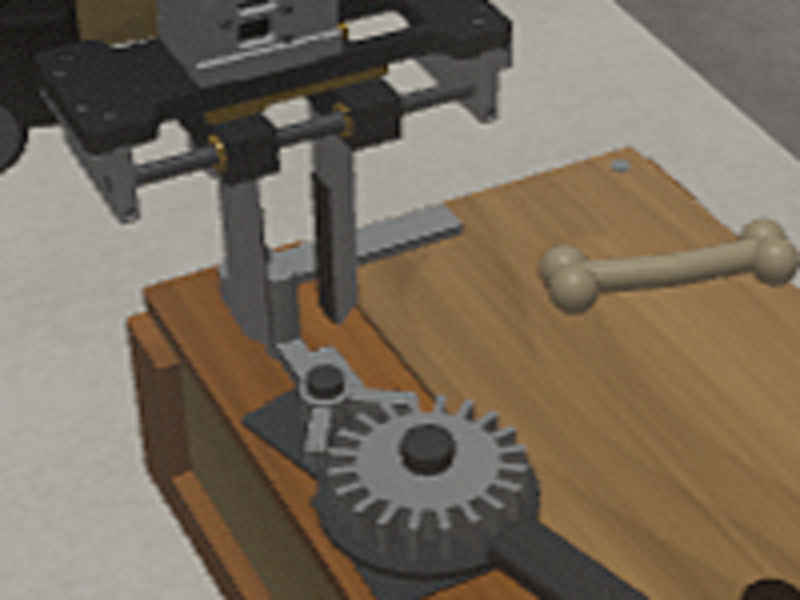

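>>> move_arm([
  [[0.3, 0.0, 0.03, 0, 0, 0, 0], [0.3, 0, 0.06, 0, 0, 0, 0], [0.3, 0, 0.08, 0, 0, 0, 0], [0.3, 0, 0.1, 0, 0, 0, 0], [0.3, 0, 0.1, 0, 0, 0, 0]],
])

```text
time: 4.1
tool_pos: [0.5445, 0.0811, 0.3454]
ee_rot: [-3.14, -0.001, 1.626]
wrist_force: [-4.4, 2.6, 0.4]
width: 0.0281
```

```bash
python3 -c "
from h import *
go(.5265,.0797,.347,1.631)
a,d=robot.snapshot('side');crop(a[:,:,::-1],140,130,340,280,4,'pics/s4.png')
"
```

```text
t 4.1 pos [0.5445 0.0811 0.3454] [-3.140e+00 -1.000e-03  1.626e+00] F [-4.4  2.6  0.4] w 0.0281
shift [-0.004 -0.181 -0.016] turn [-0.001 -0.001 -0.003]
```

View pics/s4.png

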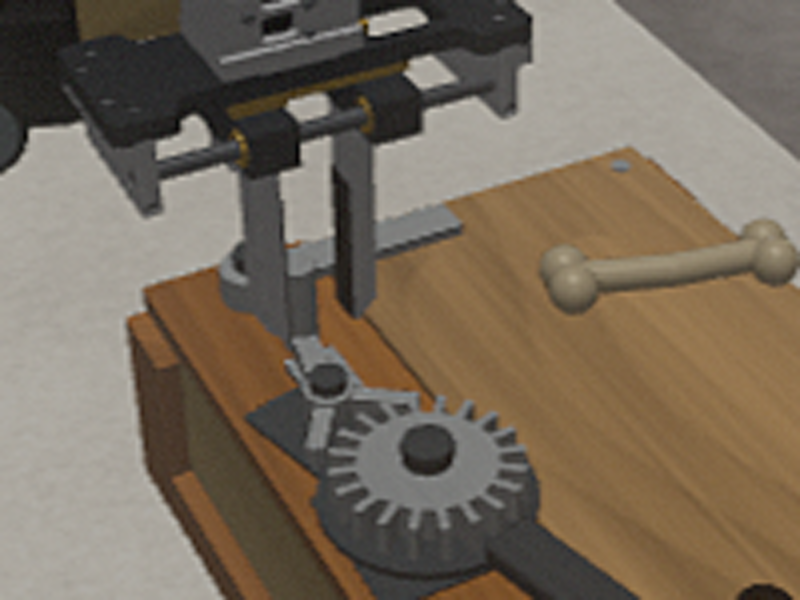

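>>> move_arm([
  [[0.5, 0, -0.04, 0, 0, 0, 0], [0.5, 0, -0.04, 0, 0, 0, 0], [0.5, 0, -0.04, -0.4, 0, 0, 0], [0.5, 0, -0.04, -0.8, 0, 0, 0], [0.5, 0, -0.04, -1, 0, 0, 0], [0.5, 0, -0.04, -1, 0, 0, 0]],
])

```text
time: 4.65
tool_pos: [0.5411, 0.0801, 0.4532]
ee_rot: [3.127, 0.001, 1.625]
wrist_force: [0.1, 0.2, -0.1]
width: 0.0469
```

>>> move_arm([
  [[0.5, -0.35, 0, 0, 0, 0, 0], [0.5, -0.7, 0, 0, 0, 0, 0], [0.5, -1, 0, 0, 0, 0, 0]],
])

```text
time: 4.9
tool_pos: [0.5462, -0.0208, 0.4451]
ee_rot: [3.141, 0.002, 1.626]
wrist_force: [-1.2, -0.7, -0.0]
width: 0.047
```

>>> move_arm([
  [[0.5, -0.35, 0.2, 0, 0, 0, 0], [0.5, -0.7, 0.4, 0, 0, 0, 0], [0.5, -1, 0.6, 0, 0, 0, 0], [0.5, -1, 0.6, 0, 0, 0, 0], [0.5, -1, 0.6, 0, 0, 0, 0]],
])

```text
time: 5.32
tool_pos: [0.6124, -0.1179, 0.4431]
ee_rot: [-3.139, -0.0, 1.622]
wrist_force: [0.8, 0.3, 0.2]
width: 0.0466
```

```bash
python3 -c "
from h import *
go(.61,-.175,.345,1.631)
p=robot.camera_params('wrist')
for n in ('side','top','wrist'):
  a,d=robot.snapshot(n);cv2.imwrite(f'pics/{n}5.png',a[:,:,::-1])
  if n=='top': crop(a[:,:,::-1],160,150,400,270,3.3,'pics/t5c.png')
  if n=='side': crop(a[:,:,::-1],165,175,365,325,4,'pics/s5c.png')
import pickle;pickle.dump(p,open('pics/w5.pkl','wb'))
"
```

```text
t 5.32 pos [ 0.6124 -0.1179  0.4431] [-3.139 -0.     1.622] F [0.8 0.3 0.2] w 0.0466
shift [-0.569 -0.051  0.981] turn [-0.002 -0.    -0.005]
```

View pics/t5c.png

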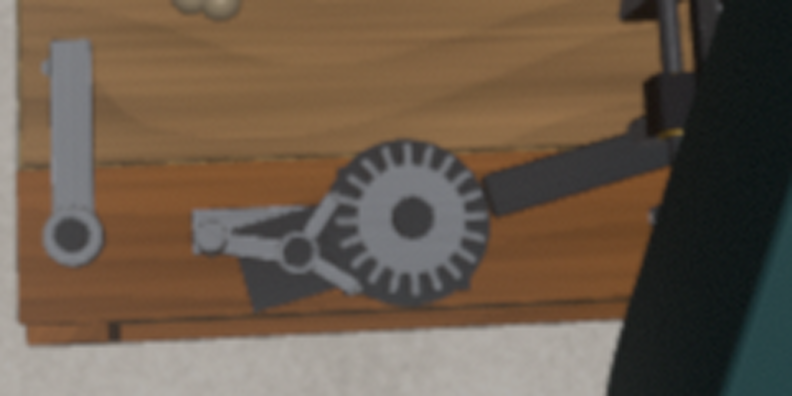

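View pics/s5c.png

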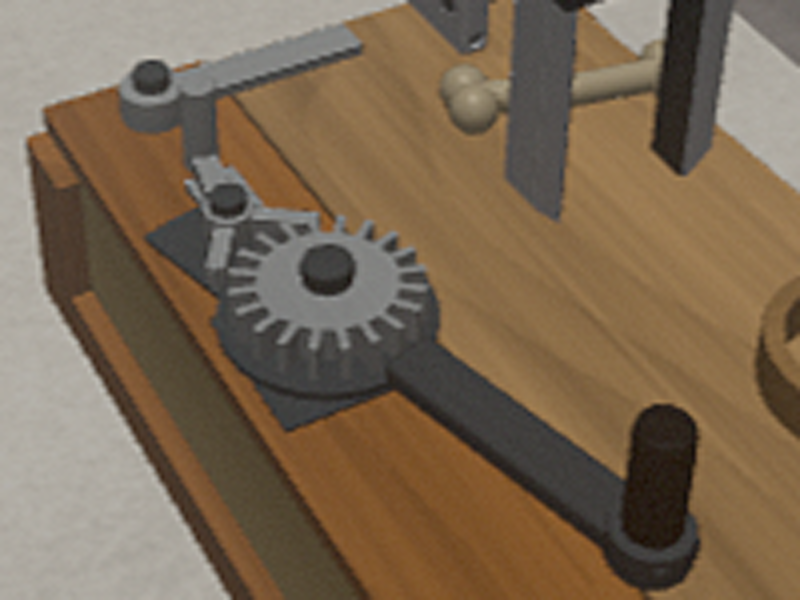

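View pics/wrist5.png

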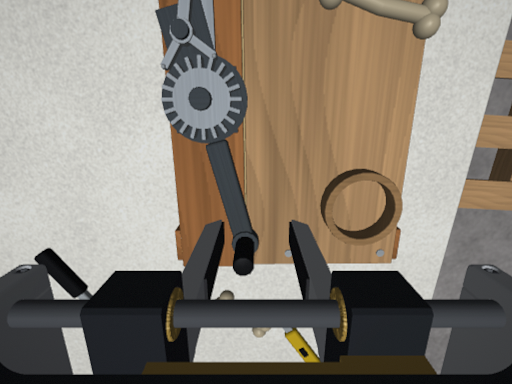

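```bash
cat >> h.py <<'E'
H=np.array([.5498,-.0225]); CY=.060
def crate(X): # to crate axes about hub
    c,s=np.cos(CY),np.sin(CY); d=np.asarray(X)[:2]-H; return np.array([c*d[0]+s*d[1],-s*d[0]+c*d[1]])
def world(a):
    c,s=np.cos(CY),np.sin(CY); return H+[c*a[0]-s*a[1],s*a[0]+c*a[1]]
def knob(th): return world([-.165*np.sin(th),-.165*np.cos(th)])
E
python3 -c "
from h import *
import pickle;p=pickle.load(open('pics/w5.pkl','rb'))
t=robot.camera_params('top');s=robot.camera_params('side')
pin=onz(t,223.9,221.2,.178);piv=onz(t,250.6,225.8,.146)
a=crate(pin)-crate(piv);b=crate(piv);print(a,b,'abs',np.arctan2(*a),'th',np.arctan2(*b))
for K in (onz(p,243,264,.192),onz(s,331.2,279.5,.192),onz(p,200,98,.156)): c=crate(K);print(K,'th',np.arctan2(-c[0],-c[1]),np.linalg.norm(c))
for th in (-.56,-.26,-.25,0,.3,.56): print(th,knob(th).round(4))
"
```

```text
[0.00706383 0.04483351] [-0.0144866   0.05919769] abs 0.15627217191102846 th -0.2399990471645913
[ 0.60093055 -0.17784112  0.192     ] th -0.2579809491725405 0.16353958778650216
[ 0.60173822 -0.17993002  0.192     ] th -0.2586691798828387 0.16577632854751004
[ 0.5529227  -0.02467589  0.156     ] th -0.9022227166278503 0.0038060197970991843
-0.56 [ 0.6457 -0.1568]
-0.26 [ 0.6017 -0.1791]
-0.25 [ 0.6001 -0.1796]
0 [ 0.5597 -0.1872]
0.3 [ 0.5106 -0.1828]
0.56 [ 0.4707 -0.1673]
```

```bash
python3 -c "
from h import *
go(.6015,-.1785,.347,1.631)"
```

```text
t 5.47 pos [ 0.6112 -0.115   0.4457] [3.141 0.    1.626] F [ 0.1  0.5 -0.2] w 0.0469
shift [-0.628 -0.132  0.987] turn [ 0.     0.    -0.003]
```

>>> move_arm([
  [[0.5, -0.3, -0.07, 0.1, 0, 0, 0], [0.5, -0.63, -0.13, 0.2, 0, 0, 0], [0.5, -0.63, -0.13, 0.3, 0, 0, 0], [0.5, -0.63, -0.13, 0.35, 0, 0, 0], [0.5, -0.63, -0.13, 0.6, 0, 0, 0], [0.5, -0.63, -0.13, 0.85, 0, 0, 0], [0.5, -0.63, -0.13, 0.98, 0, 0, 0], [0.45, -0.63, -0.13, 0.98, 0, 0, 0]],
])

```text
time: 6.13
tool_pos: [0.6013, -0.1774, 0.3438]
ee_rot: [-3.135, -0.003, 1.628]
wrist_force: [-1.0, 0.0, -0.4]
width: 0.0435
```

>>> move_arm([
  [[0.28, 0, 0, 0, 0, 0, 0], [0.28, 0, 0, 0, 0, 0, 0], [0.28, 0, 0, 0, 0, 0, 0]],
])

```text
time: 6.38
tool_pos: [0.6024, -0.1791, 0.3501]
ee_rot: [3.138, 0.002, 1.626]
wrist_force: [-1.1, -0.7, 0.3]
width: 0.0274
```

```bash
cat >> h.py <<'E'
def arc(ths,off=0.):
    for th in ths:
        x,y=knob(th); R=toolR(); o=robot.get_obs(); d=R.inv().apply(np.array([x,y,.347])-o["tool_pos"])/.1
        print(th,d.round(2))
E
python3 -c "
from h import *
go(.6015,-.1785,.347,1.631)
arc([-.26,-.31,-.37,-.43,-.49,-.55,-.58])
a,d=robot.snapshot('side');crop(a[:,:,::-1],240,180,400,300,4,'pics/s6.png')"
```

```text
t 6.38 pos [ 0.6024 -0.1791  0.3501] [3.138e+00 2.000e-03 1.626e+00] F [-1.1 -0.7  0.3] w 0.0274
shift [ 0.006 -0.009  0.031] turn [ 0.002  0.001 -0.003]
-0.26 [ 0.   -0.01  0.03]
-0.31 [0.02 0.07 0.03]
-0.37 [0.06 0.17 0.03]
-0.43 [0.1  0.26 0.03]
-0.49 [0.14 0.34 0.03]
-0.55 [0.19 0.43 0.03]
-0.58 [0.22 0.47 0.03]
```

View pics/s6.png

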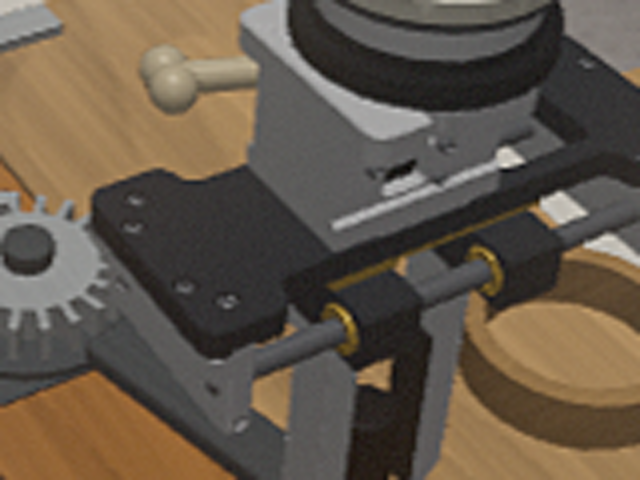

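>>> move_arm([
  [[0.28, 0.02, 0.07, 0.01, 0, 0, 0], [0.28, 0.06, 0.17, 0.01, 0, 0, 0], [0.28, 0.1, 0.26, 0.01, 0, 0, 0], [0.28, 0.14, 0.34, 0.01, 0, 0, 0], [0.28, 0.19, 0.43, 0.01, 0, 0, 0], [0.28, 0.22, 0.47, 0.01, 0, 0, 0], [0.28, 0.22, 0.47, 0.01, 0, 0, 0]],
])

```text
time: 7.02
tool_pos: [0.6491, -0.1535, 0.346]
ee_rot: [3.141, -0.001, 1.627]
wrist_force: [0.8, 0.6, 0.5]
width: 0.0263
```

```bash
python3 -c "
from h import *
go(.6015,-.1785,.347,1.631)
arc([-.56,-.48,-.4,-.32,-.24,-.16,-.08,0])
a,d=robot.snapshot('top');crop(a[:,:,::-1],160,150,400,270,3.3,'pics/t7.png')"
```

```text
t 7.02 pos [ 0.6491 -0.1535  0.346 ] [ 3.141e+00 -1.000e-03  1.627e+00] F [0.8 0.6 0.5] w 0.0263
shift [-0.222 -0.49  -0.011] turn [ 0.001 -0.001 -0.002]
-0.56 [-0.03 -0.04 -0.01]
-0.48 [-0.1  -0.15 -0.01]
-0.4 [-0.15 -0.27 -0.01]
-0.32 [-0.2  -0.39 -0.01]
-0.24 [-0.24 -0.52 -0.01]
-0.16 [-0.26 -0.65 -0.01]
-0.08 [-0.28 -0.78 -0.01]
0 [-0.29 -0.91 -0.01]
```

View pics/t7.png

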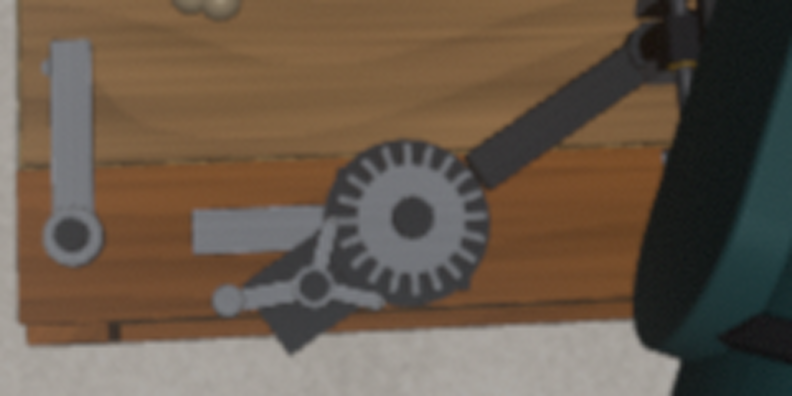

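>>> move_arm([
  [[0.28, -0.03, -0.06, 0, 0, 0, 0], [0.28, -0.09, -0.15, 0, 0, 0, 0], [0.28, -0.15, -0.27, 0, 0, 0, 0], [0.28, -0.2, -0.39, 0, 0, 0, 0], [0.28, -0.24, -0.52, 0, 0, 0, 0], [0.28, -0.27, -0.65, 0, 0, 0, 0], [0.28, -0.29, -0.78, 0, 0, 0, 0], [0.28, -0.3, -0.91, 0, 0, 0, 0]],
])

```text
time: 7.73
tool_pos: [0.5582, -0.1912, 0.3465]
ee_rot: [3.136, 0.003, 1.624]
wrist_force: [7.5, -2.7, -5.1]
width: 0.0264
```

```bash
python3 -c "
from h import *
go(.5597,-.1872,.347,1.631)
arc([0,.08,.16,.24,.32,.4,.48,.56,.58])
a,d=robot.snapshot('top');crop(a[:,:,::-1],160,150,400,270,3.3,'pics/t8.png')"
```

```text
t 7.73 pos [ 0.5582 -0.1912  0.3465] [3.136e+00 3.000e-03 1.624e+00] F [ 7.5 -2.7 -5.1] w 0.0264
shift [ 0.039  0.017 -0.005] turn [ 0.004  0.002 -0.004]
0 [ 0.04  0.02 -0.01]
0.08 [ 0.04 -0.11 -0.01]
0.16 [ 0.06 -0.25 -0.01]
0.24 [ 0.08 -0.38 -0.01]
0.32 [ 0.12 -0.5  -0.01]
0.4 [ 0.17 -0.63 -0.01]
0.48 [ 0.22 -0.75 -0.01]
0.56 [ 0.29 -0.86 -0.01]
0.58 [ 0.3  -0.89 -0.01]
```

View pics/t8.png

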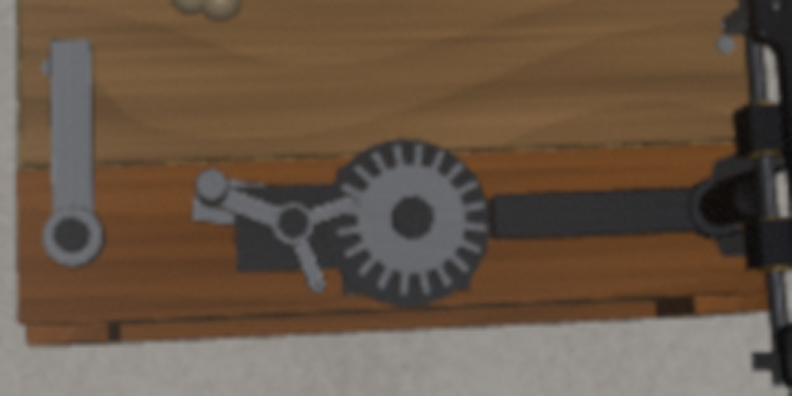

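>>> move_arm([
  [[0.28, 0.03, -0.11, -0.01, 0, 0, 0], [0.28, 0.04, -0.25, -0.01, 0, 0, 0], [0.28, 0.07, -0.38, -0.01, 0, 0, 0], [0.28, 0.11, -0.5, -0.01, 0, 0, 0], [0.28, 0.15, -0.63, -0.01, 0, 0, 0], [0.28, 0.2, -0.75, -0.01, 0, 0, 0], [0.28, 0.26, -0.85, -0.01, 0, 0, 0], [0.28, 0.29, -0.89, -0.01, 0, 0, 0]],
])

```text
time: 8.45
tool_pos: [0.4683, -0.1667, 0.349]
ee_rot: [3.132, 0.006, 1.624]
wrist_force: [17.7, -8.4, -7.1]
width: 0.0264
```

```bash
python3 -c "
from h import *
go(.4707,-.1673,.347,1.631)
arc([.56,.6])
a,d=robot.snapshot('top');crop(a[:,:,::-1],160,150,400,270,3.3,'pics/t9.png')
arc([.56,.5,.42,.34,.26,.18,.1,.02])"
```

```text
t 8.45 pos [ 0.4683 -0.1667  0.349 ] [3.132 0.006 1.624] F [17.7 -8.4 -7.1] w 0.0264
shift [-0.007  0.023  0.02 ] turn [ 0.006  0.004 -0.004]
0.56 [-0.01  0.02  0.02]
0.6 [ 0.03 -0.03  0.02]
0.56 [-0.01  0.02  0.02]
0.5 [-0.06  0.11  0.02]
0.42 [-0.12  0.23  0.02]
0.34 [-0.17  0.35  0.03]
0.26 [-0.2   0.48  0.03]
0.18 [-0.23  0.61  0.03]
0.1 [-0.25  0.74  0.03]
0.02 [-0.26  0.87  0.03]
```

View pics/t9.png

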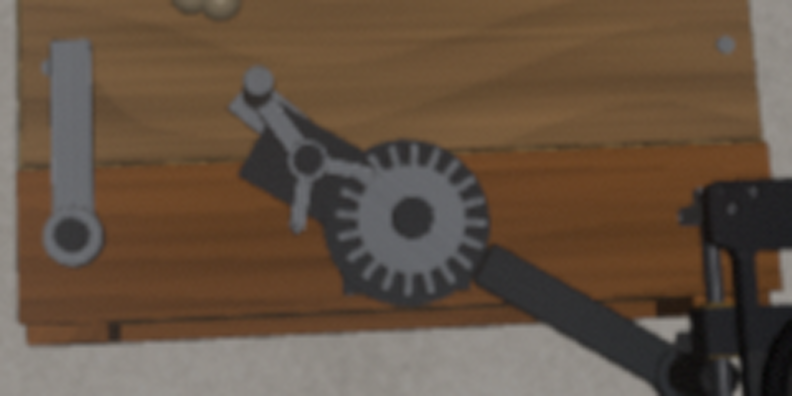

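>>> move_arm([
  [[0.28, -0.06, 0.12, 0.01, 0, 0, 0], [0.28, -0.12, 0.23, 0.01, 0, 0, 0], [0.28, -0.17, 0.35, 0.01, 0, 0, 0], [0.28, -0.2, 0.48, 0.01, 0, 0, 0], [0.28, -0.23, 0.61, 0.01, 0, 0, 0], [0.28, -0.25, 0.74, 0.01, 0, 0, 0], [0.28, -0.26, 0.87, 0.01, 0, 0, 0]],
])

```text
time: 9.08
tool_pos: [0.5553, -0.1883, 0.3467]
ee_rot: [-3.138, 0.001, 1.624]
wrist_force: [-3.0, -2.7, 1.1]
width: 0.0264
```

```bash
python3 -c "
from h import *
go(.5597,-.1872,.347,1.631)
arc([0,-.06,-.14,-.22,-.3,-.38,-.46,-.54,-.58])"
```

```text
t 9.08 pos [ 0.5553 -0.1883  0.3467] [-3.138e+00  1.000e-03  1.624e+00] F [-3.  -2.7  1.1] w 0.0264
shift [ 0.008  0.044 -0.003] turn [-0.003  0.001 -0.005]
0 [ 0.01  0.04 -0.  ]
-0.06 [ 0.01  0.14 -0.  ]
-0.14 [ 0.03  0.27 -0.  ]
-0.22 [ 0.05  0.4  -0.  ]
-0.3 [ 0.09  0.53 -0.01]
-0.38 [ 0.13  0.66 -0.01]
-0.46 [ 0.18  0.78 -0.01]
-0.54 [ 0.25  0.89 -0.01]
-0.58 [ 0.28  0.95 -0.01]
```

>>> move_arm([
  [[0.28, 0.01, 0.14, 0, 0, 0, 0], [0.28, 0.03, 0.27, 0, 0, 0, 0], [0.28, 0.05, 0.4, 0, 0, 0, 0], [0.28, 0.09, 0.53, 0, 0, 0, 0], [0.28, 0.13, 0.66, 0, 0, 0, 0], [0.28, 0.18, 0.78, 0, 0, 0, 0], [0.28, 0.25, 0.89, 0, 0, 0, 0], [0.28, 0.28, 0.95, 0, 0, 0, 0]],
])

```text
time: 9.75
tool_pos: [0.6486, -0.1549, 0.3462]
ee_rot: [-3.135, 0.002, 1.624]
wrist_force: [-7.0, -3.8, 0.6]
width: 0.0264
```

```bash
python3 -c "
from h import *
go(.5597,-.1872,.347,1.631)
a,d=robot.snapshot('top');crop(a[:,:,::-1],160,150,400,270,3.3,'pics/t10.png')
arc([-.58,-.56,-.48,-.4,-.32,-.24,-.16,-.08,0])"
```

```text
t 9.75 pos [ 0.6486 -0.1549  0.3462] [-3.135e+00  2.000e-03  1.624e+00] F [-7.  -3.8  0.6] w 0.0264
shift [-0.276 -0.905 -0.002] turn [-0.004  0.001 -0.004]
-0.58 [-0.01 -0.01 -0.01]
-0.56 [-0.02 -0.04 -0.01]
-0.48 [-0.09 -0.15 -0.01]
-0.4 [-0.15 -0.27 -0.01]
-0.32 [-0.19 -0.39 -0.01]
-0.24 [-0.23 -0.52 -0.01]
-0.16 [-0.26 -0.65 -0.01]
-0.08 [-0.27 -0.78 -0.01]
0 [-0.28 -0.91 -0.  ]
```

View pics/t10.png

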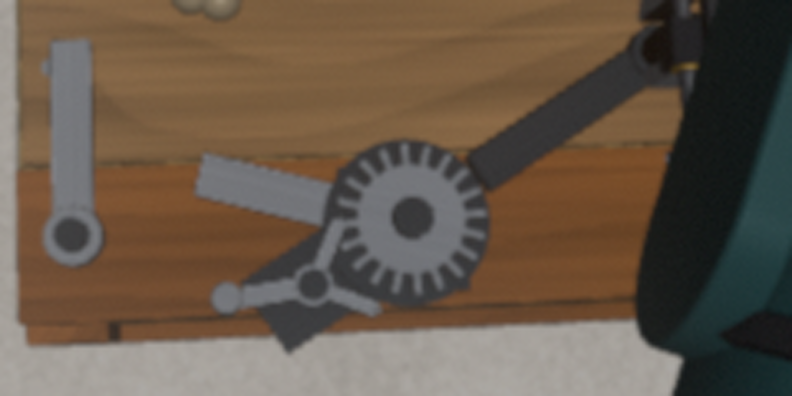

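>>> move_arm([
  [[0.28, -0.03, -0.06, 0, 0, 0, 0], [0.28, -0.09, -0.15, 0, 0, 0, 0], [0.28, -0.15, -0.27, 0, 0, 0, 0], [0.28, -0.19, -0.39, 0, 0, 0, 0], [0.28, -0.23, -0.52, 0, 0, 0, 0]],
])

```text
time: 10.22
tool_pos: [0.5983, -0.1809, 0.3469]
ee_rot: [3.137, 0.002, 1.625]
wrist_force: [6.5, -2.1, -2.6]
width: 0.0264
```

```bash
python3 -c "
from h import *
go(.5597,-.1872,.347,1.631)
a,d=robot.snapshot('top');crop(a[:,:,::-1],160,150,400,270,3.3,'pics/t11.png')
arc([-.24,-.16,-.08,0,.08,.16,.24,.32,.4])"
```

```text
t 10.22 pos [ 0.5983 -0.1809  0.3469] [3.137e+00 2.000e-03 1.625e+00] F [ 6.5 -2.1 -2.6] w 0.0264
shift [-0.042 -0.389 -0.003] turn [ 0.003  0.001 -0.004]
-0.24 [0.01 0.02 0.  ]
-0.16 [-0.01 -0.11  0.  ]
-0.08 [-0.03 -0.24  0.  ]
0 [-0.04 -0.37  0.  ]
0.08 [-0.03 -0.5   0.  ]
0.16 [-0.02 -0.63  0.  ]
0.24 [ 0.01 -0.76  0.  ]
0.32 [ 0.04 -0.89  0.  ]
0.4 [ 0.09 -1.01  0.  ]
```

View pics/t11.png

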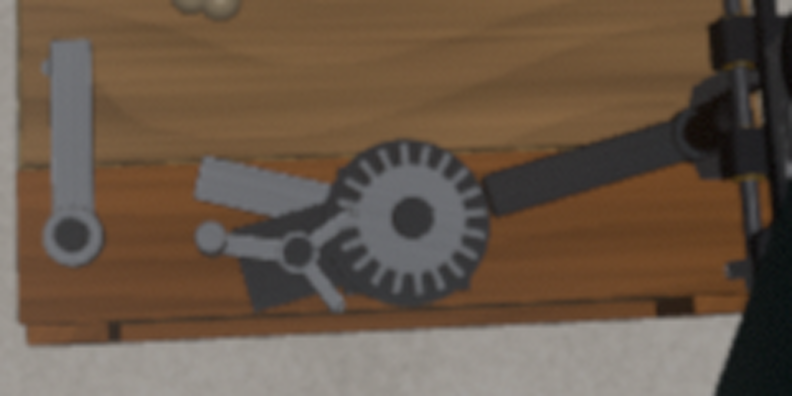

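>>> move_arm([
  [[0.28, -0.01, -0.11, 0, 0, 0, 0], [0.28, -0.03, -0.24, 0, 0, 0, 0], [0.28, -0.04, -0.37, 0, 0, 0, 0], [0.28, -0.03, -0.5, 0, 0, 0, 0], [0.28, -0.02, -0.63, 0, 0, 0, 0], [0.28, 0.01, -0.76, 0, 0, 0, 0], [0.28, 0.04, -0.89, 0, 0, 0, 0], [0.28, 0.08, -1.0, 0, 0, 0, 0]],
])

```text
time: 10.93
tool_pos: [0.4984, -0.1783, 0.3482]
ee_rot: [3.134, 0.005, 1.624]
wrist_force: [6.6, -3.4, 0.0]
width: 0.0265
```

```bash
python3 -c "
from h import *
go(.4707,-.1673,.347,1.631)
a,d=robot.snapshot('top');crop(a[:,:,::-1],160,150,400,270,3.3,'pics/t12.png')
arc([.4,.48,.54,.56,.58])"
```

```text
t 10.93 pos [ 0.4984 -0.1783  0.3482] [3.134 0.005 1.624] F [ 6.6 -3.4  0. ] w 0.0265
shift [ 0.125 -0.271  0.01 ] turn [ 0.005  0.003 -0.004]
0.4 [-0.   -0.02  0.01]
0.48 [ 0.05 -0.14  0.01]
0.54 [ 0.1  -0.23  0.01]
0.56 [ 0.12 -0.26  0.01]
0.58 [ 0.13 -0.28  0.01]
```

View pics/t12.png

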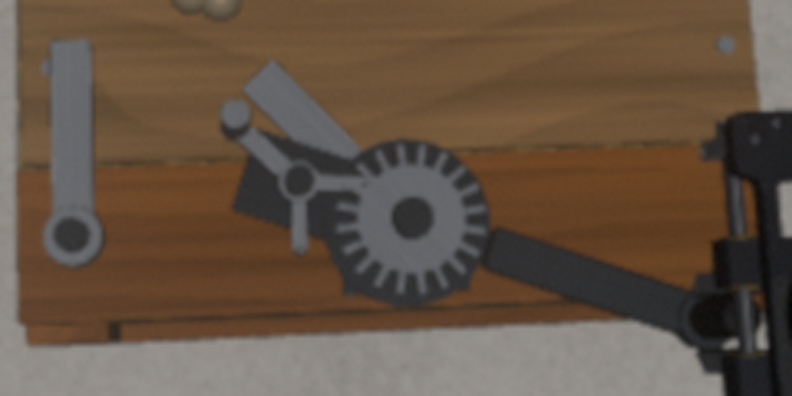

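>>> move_arm([
  [[0.28, 0.03, -0.09, 0, 0, 0, 0], [0.28, 0.06, -0.16, 0, 0, 0, 0], [0.28, 0.1, -0.23, 0, 0, 0, 0], [0.28, 0.12, -0.27, 0, 0, 0, 0], [0.28, 0.13, -0.29, 0, 0, 0, 0]],
])

```text
time: 11.4
tool_pos: [0.4692, -0.1663, 0.3482]
ee_rot: [3.135, 0.004, 1.625]
wrist_force: [6.6, -3.3, -0.4]
width: 0.0261
```

```bash
python3 -c "
from h import *
go(.4707,-.1673,.347,1.631)
a,d=robot.snapshot('top');crop(a[:,:,::-1],160,150,400,270,3.3,'pics/t13.png')
arc([.56,.52,.48,.44,.40,.36,.32,.28])"
```

```text
t 11.4 pos [ 0.4692 -0.1663  0.3482] [3.135 0.004 1.625] F [ 6.6 -3.3 -0.4] w 0.0261
shift [-0.01   0.014  0.012] turn [ 0.004  0.002 -0.004]
0.56 [-0.01  0.02  0.01]
0.52 [-0.04  0.07  0.01]
0.48 [-0.08  0.13  0.01]
0.44 [-0.11  0.19  0.01]
0.4 [-0.13  0.25  0.01]
0.36 [-0.16  0.31  0.01]
0.32 [-0.18  0.37  0.01]
0.28 [-0.2   0.44  0.02]
```

View pics/t13.png

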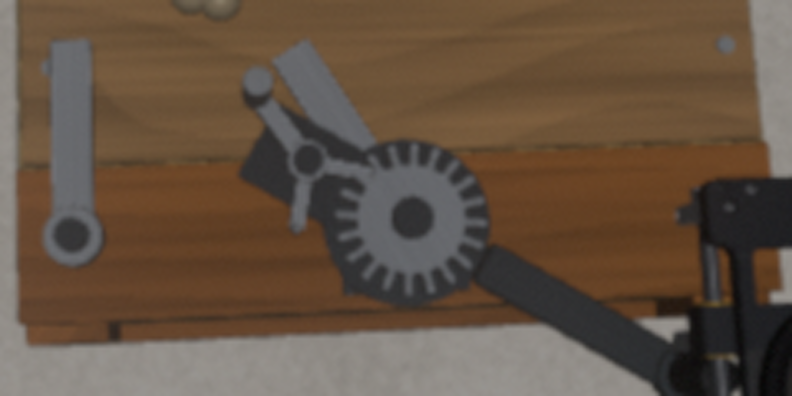

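>>> move_arm([
  [[0.28, -0.02, 0.04, 0, 0, 0, 0], [0.28, -0.04, 0.08, 0, 0, 0, 0], [0.28, -0.06, 0.12, 0, 0, 0, 0], [0.28, -0.09, 0.16, 0, 0, 0, 0], [0.28, -0.11, 0.2, 0, 0, 0, 0], [0.28, -0.13, 0.24, 0, 0, 0, 0], [0.28, -0.15, 0.28, 0, 0, 0, 0], [0.28, -0.16, 0.32, 0, 0, 0, 0]],
])

```text
time: 12.12
tool_pos: [0.502, -0.1808, 0.3464]
ee_rot: [-3.14, 0.002, 1.625]
wrist_force: [-4.2, -2.8, 1.7]
width: 0.0264
```

```bash
python3 -c "
from h import *
go(.4707,-.1673,.347,1.631)
a,d=robot.snapshot('top');crop(a[:,:,::-1],160,150,400,270,3.3,'pics/t14.png')
arc([.36,.28,.22,.16,.1,.04,-.02,-.08,-.14,-.2])"
```

```text
t 12.12 pos [ 0.502  -0.1808  0.3464] [-3.140e+00  2.000e-03  1.625e+00] F [-4.2 -2.8  1.7] w 0.0264
shift [ 0.152 -0.305 -0.006] turn [-0.001  0.001 -0.004]
0.36 [ 0.01 -0.01 -0.01]
0.28 [-0.03  0.11 -0.01]
0.22 [-0.06  0.21 -0.01]
0.16 [-0.08  0.3  -0.01]
0.1 [-0.09  0.4  -0.01]
0.04 [-0.09  0.5  -0.01]
-0.02 [-0.09  0.6  -0.01]
-0.08 [-0.09  0.7  -0.01]
-0.14 [-0.08  0.8  -0.01]
-0.2 [-0.06  0.89 -0.01]
```

View pics/t14.png

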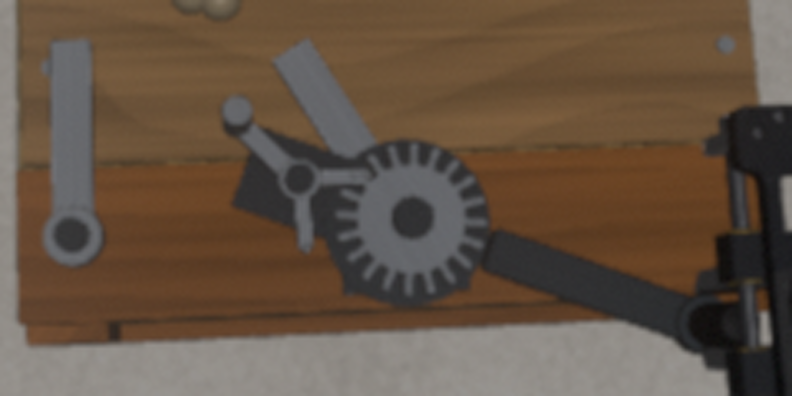

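>>> move_arm([
  [[0.28, -0.02, 0.06, 0, 0, 0, 0], [0.28, -0.04, 0.13, 0, 0, 0, 0], [0.28, -0.06, 0.21, 0, 0, 0, 0], [0.28, -0.08, 0.3, 0, 0, 0, 0], [0.28, -0.09, 0.4, 0, 0, 0, 0], [0.28, -0.09, 0.5, 0, 0, 0, 0], [0.28, -0.09, 0.6, 0, 0, 0, 0], [0.28, -0.09, 0.7, 0, 0, 0, 0]],
])

```text
time: 12.83
tool_pos: [0.573, -0.1852, 0.3462]
ee_rot: [-3.141, 0.0, 1.625]
wrist_force: [-3.5, -4.4, -0.3]
width: 0.0261
```

```bash
python3 -c "
from h import *
go(.4707,-.1673,.347,1.631)
a,d=robot.snapshot('top');crop(a[:,:,::-1],160,150,400,270,3.3,'pics/t15.png')
arc([-.08,-.14,-.2,-.26,-.32,-.38,-.44,-.48,-.52])"
```

```text
t 12.83 pos [ 0.573  -0.1852  0.3462] [-3.141  0.     1.625] F [-3.5 -4.4 -0.3] w 0.0261
shift [ 0.235 -1.012 -0.007] turn [-0.001  0.    -0.004]
-0.08 [-0.01 -0.02 -0.01]
-0.14 [ 0.    0.08 -0.01]
-0.2 [ 0.02  0.18 -0.01]
-0.26 [ 0.04  0.27 -0.01]
-0.32 [ 0.07  0.37 -0.01]
-0.38 [ 0.1   0.46 -0.01]
-0.44 [ 0.14  0.55 -0.01]
-0.48 [ 0.17  0.61 -0.01]
-0.52 [ 0.2   0.67 -0.01]
```

View pics/t15.png

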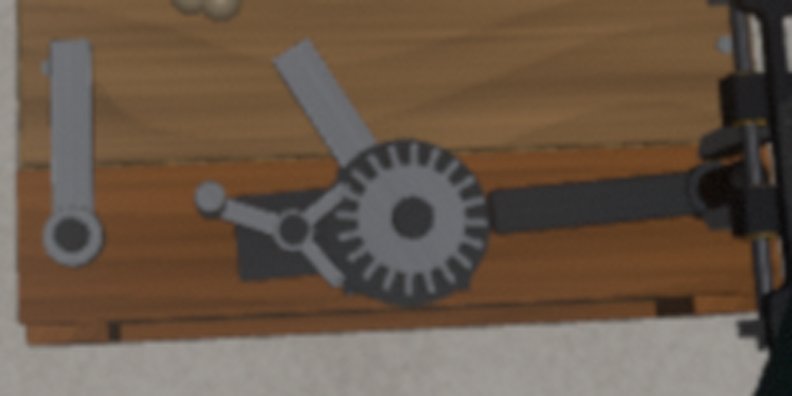

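>>> move_arm([
  [[0.28, 0.0, 0.08, 0, 0, 0, 0], [0.28, 0.02, 0.18, 0, 0, 0, 0], [0.28, 0.04, 0.27, 0, 0, 0, 0], [0.28, 0.07, 0.37, 0, 0, 0, 0], [0.28, 0.1, 0.46, 0, 0, 0, 0], [0.28, 0.14, 0.55, 0, 0, 0, 0], [0.28, 0.18, 0.63, 0, 0, 0, 0], [0.28, 0.18, 0.63, 0, 0, 0, 0]],
])

```text
time: 13.55
tool_pos: [0.636, -0.162, 0.3467]
ee_rot: [3.139, -0.002, 1.628]
wrist_force: [0.3, 0.1, -0.7]
width: 0.0263
```

```bash
python3 -c "
from h import *
go(.4707,-.1673,.347,1.631)
a,d=robot.snapshot('top');crop(a[:,:,::-1],160,150,400,270,3.3,'pics/t16.png')
arc([-.48,-.42,-.35,-.28,-.21,-.14,-.07,0,.07])"
```

```text
t 13.55 pos [ 0.636  -0.162   0.3467] [ 3.139e+00 -2.000e-03  1.628e+00] F [ 0.3  0.1 -0.7] w 0.0263
shift [ 0.041 -1.653 -0.008] turn [ 0.002 -0.001 -0.002]
-0.48 [-0.02 -0.01 -0.  ]
-0.42 [-0.06 -0.1  -0.  ]
-0.35 [-0.1  -0.21 -0.  ]
-0.28 [-0.14 -0.31 -0.  ]
-0.21 [-0.17 -0.43 -0.  ]
-0.14 [-0.19 -0.54 -0.  ]
-0.07 [-0.2  -0.66 -0.  ]
0 [-0.21 -0.77 -0.  ]
0.07 [-0.2  -0.89 -0.  ]
```

View pics/t16.png

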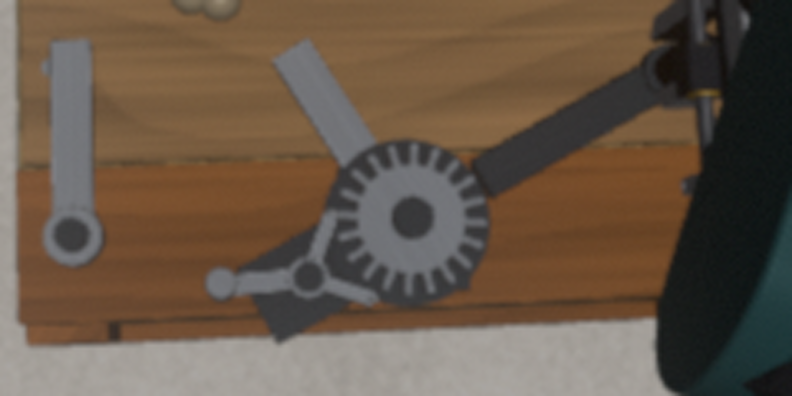

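Now the forward drive again.

>>> move_arm([
  [[0.28, -0.05, -0.1, 0, 0, 0, 0], [0.28, -0.1, -0.21, 0, 0, 0, 0], [0.28, -0.14, -0.31, 0, 0, 0, 0], [0.28, -0.17, -0.43, 0, 0, 0, 0], [0.28, -0.19, -0.54, 0, 0, 0, 0], [0.28, -0.2, -0.66, 0, 0, 0, 0], [0.28, -0.21, -0.77, 0, 0, 0, 0], [0.28, -0.21, -0.77, 0, 0, 0, 0]],
])

```text
time: 14.27
tool_pos: [0.5568, -0.1898, 0.3474]
ee_rot: [3.14, 0.001, 1.624]
wrist_force: [0.0, -0.1, -0.2]
width: 0.0266
```

```bash
python3 -c "
from h import *
go(.4707,-.1673,.347,1.631)
a,d=robot.snapshot('top');crop(a[:,:,::-1],160,150,400,270,3.3,'pics/t17.png')
arc([0,.05,.1,.15,.2,.25,.3,.35])"
```

```text
t 14.27 pos [ 0.5568 -0.1898  0.3474] [3.140e+00 1.000e-03 1.624e+00] F [ 0.  -0.1 -0.2] w 0.0266
shift [ 0.27  -0.848  0.002] turn [ 0.001  0.001 -0.005]
0 [0.02 0.03 0.  ]
0.05 [ 0.02 -0.06  0.  ]
0.1 [ 0.03 -0.14  0.  ]
0.15 [ 0.04 -0.22  0.  ]
0.2 [ 0.05 -0.3   0.  ]
0.25 [ 0.07 -0.38  0.  ]
0.3 [ 0.09 -0.46  0.  ]
0.35 [ 0.12 -0.54  0.  ]
```

View pics/t17.png

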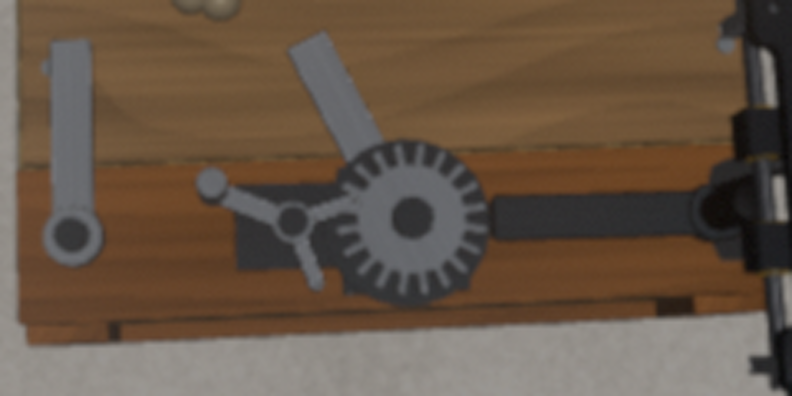

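>>> move_arm([
  [[0.28, 0.01, -0.06, 0, 0, 0, 0], [0.28, 0.02, -0.14, 0, 0, 0, 0], [0.28, 0.03, -0.22, 0, 0, 0, 0], [0.28, 0.05, -0.3, 0, 0, 0, 0], [0.28, 0.07, -0.38, 0, 0, 0, 0], [0.28, 0.09, -0.46, 0, 0, 0, 0], [0.28, 0.12, -0.54, 0, 0, 0, 0], [0.28, 0.14, -0.6, 0, 0, 0, 0]],
])

```text
time: 14.98
tool_pos: [0.4983, -0.1787, 0.3479]
ee_rot: [3.136, 0.004, 1.625]
wrist_force: [6.4, -3.7, 0.2]
width: 0.0268
```

```bash
cat >> h.py <<'E'
def cleat(box=(215,120,360,205),dbg=None):
    """cleat axis angle (cw deg from crate y) from the grey, unshaded bar pixels outside the wheel, top camera"""
    a,d=robot.snapshot("top"); t=robot.camera_params("top")
    hsv=cv2.cvtColor(a,cv2.COLOR_RGB2HSV); m=((hsv[...,1]<60)&(hsv[...,2]>80)).astype(np.uint8)
    out=[]
    for (x0,y0,x1,y1) in (box,(165,152,195,205)):
        mm=np.zeros_like(m); mm[y0:y1,x0:x1]=m[y0:y1,x0:x1]
        n,l,st,_=cv2.connectedComponentsWithStats(mm); i=1+np.argmax(st[1:,4])
        c=max(cv2.findContours((l==i).astype(np.uint8),cv2.RETR_EXTERNAL,cv2.CHAIN_APPROX_NONE)[0],key=len)
        P=np.array([onz(t,u,v,.120)[:2] for u,v in np.argwhere(l==i)[:,::-1]])
        vx,vy,*_=cv2.fitLine(P.astype(np.float32),cv2.DIST_L2,0,1e-4,1e-4).ravel()
        if vx<0: vx,vy=-vx,-vy
        cen=P.mean(0)
        out.append((np.degrees(np.arctan2(vy,vx)),st[i].tolist(),cen.round(4)))
    for o in out: print(o)
    print("cleat minus neighbour deg",out[0][0]-out[1][0]," by hub-centroid:",np.degrees(np.arctan2(*(out[0][2]-H)[::-1]))-out[1][0])
    return a
E
python3 -c "
from h import *
go(.4707,-.1673,.347,1.631)
a=cleat((215,120,360,190));crop(a[:,:,::-1],160,150,400,270,3.3,'pics/t18.png')
arc([.38,.4,.42,.44,.46,.48,.5])"
```

```text
t 14.98 pos [ 0.4983 -0.1787  0.3479] [3.136 0.004 1.625] F [ 6.4 -3.7  0.2] w 0.0268
shift [ 0.129 -0.269  0.007] turn [ 0.004  0.002 -0.004]
(np.float32(9.412528), [267, 155, 18, 35, 466], array([ 0.6316, -0.009 ]))
(np.float32(3.3099499), [172, 162, 16, 43, 568], array([0.6084, 0.1607]))
cleat minus neighbour deg 6.102578  by hub-centroid: 6.0614808297552845
0.38 [-0.01  0.    0.01]
0.4 [ 0.   -0.03  0.01]
0.42 [ 0.02 -0.06  0.01]
0.44 [ 0.03 -0.09  0.01]
0.46 [ 0.05 -0.12  0.01]
0.48 [ 0.06 -0.15  0.01]
0.5 [ 0.08 -0.18  0.01]
```

View pics/t18.png

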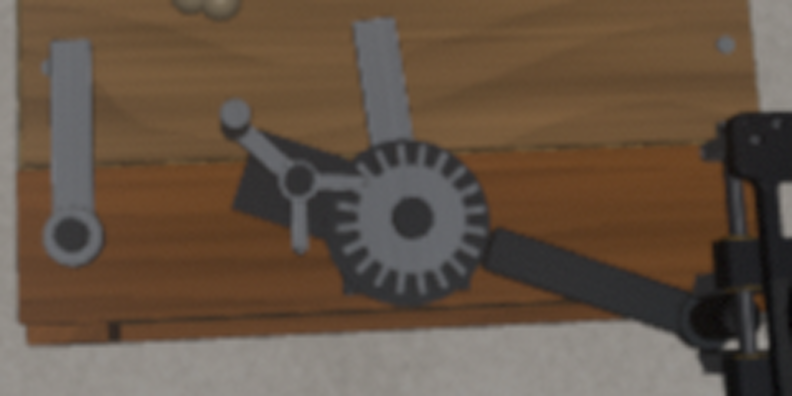

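>>> move_arm([
  [[0.28, 0.01, -0.04, 0, 0, 0, 0], [0.28, 0.03, -0.08, 0, 0, 0, 0], [0.28, 0.05, -0.12, 0, 0, 0, 0], [0.28, 0.07, -0.16, 0, 0, 0, 0], [0.28, 0.07, -0.16, 0, 0, 0, 0]],
])

```text
time: 15.45
tool_pos: [0.4818, -0.1722, 0.3479]
ee_rot: [3.137, 0.002, 1.626]
wrist_force: [3.5, -1.9, 0.7]
width: 0.0265
```

```bash
python3 -c "
from h import *
go(.4707,-.1673,.347,1.631)
a=cleat((215,120,360,190));crop(a[:,:,::-1],160,150,400,270,3.3,'pics/t19.png')"
```

```text
t 15.45 pos [ 0.4818 -0.1722  0.3479] [3.137e+00 2.000e-03 1.626e+00] F [ 3.5 -1.9  0.7] w 0.0265
shift [ 0.055 -0.108  0.009] turn [ 0.003  0.002 -0.003]
(np.float32(2.6075962), [273, 155, 15, 35, 467], array([ 0.6325, -0.0181]))
(np.float32(3.400808), [172, 162, 16, 43, 567], array([0.6085, 0.1607]))
cleat minus neighbour deg -0.79321194  by hub-centroid: -0.35529469471616615
```

View pics/t19.png

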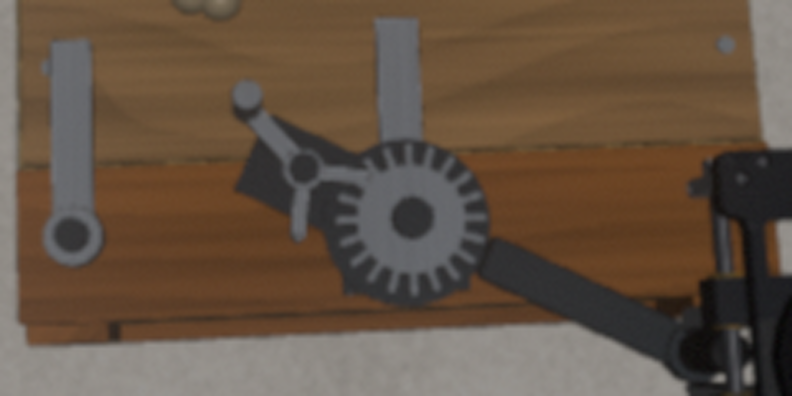

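>>> move_arm([
  [[0.5, 0, 0.0, 0, 0, 0, 0], [0.5, 0, 0.0, 0, 0, 0, 0], [0.5, 0, 0.0, 0, 0, 0, 0], [0.5, 0, 0.0, -0.2, 0, 0, 0], [0.5, 0, 0, -0.5, 0, 0, 0], [0.5, 0, 0, -0.8, 0, 0, 0], [0.5, 0, 0, -1, 0, 0, 0], [0.5, 0, 0, -1, 0, 0, 0]],
])

```text
time: 16.17
tool_pos: [0.4815, -0.1719, 0.4519]
ee_rot: [3.135, 0.004, 1.626]
wrist_force: [1.0, 0.8, 0.9]
width: 0.0468
```

>>> move_arm([
  [[0.5, -0.2, -0.25, -0.1, 0, 0, 0], [0.5, -0.4, -0.5, -0.1, 0, 0, 0], [0.5, -0.6, -0.8, -0.1, 0, 0, 0], [0.5, -0.6, -0.8, -0.1, 0, 0, 0], [0.5, -0.6, -0.8, -0.1, 0, 0, 0], [0.5, -0.6, -0.8, -0.1, 0, 0, 0], [0.5, -0.6, -0.8, -0.1, 0, 0, 0]],
])

```text
time: 16.75
tool_pos: [0.4054, -0.2358, 0.4558]
ee_rot: [-3.141, -0.001, 1.627]
wrist_force: [-0.1, -0.7, 0.5]
width: 0.0473
```

```bash
python3 -c "
from h import *
go(.4707,-.1673,.347,1.631)
a=cleat((215,120,360,190));crop(a[:,:,::-1],160,150,400,270,3.3,'pics/t20.png')
a,d=robot.snapshot('side');crop(a[:,:,::-1],140,150,380,330,3.3,'pics/s20.png')"
```

```text
t 16.75 pos [ 0.4054 -0.2358  0.4558] [-3.141e+00 -1.000e-03  1.627e+00] F [-0.1 -0.7  0.5] w 0.0473
shift [0.645 0.691 1.088] turn [-0.001 -0.001 -0.003]
(np.float32(2.6549037), [273, 155, 15, 35, 464], array([ 0.6325, -0.0181]))
(np.float32(3.3099499), [172, 162, 16, 43, 568], array([0.6084, 0.1607]))
cleat minus neighbour deg -0.6550462  by hub-centroid: -0.264436473662089
```

View pics/t20.png

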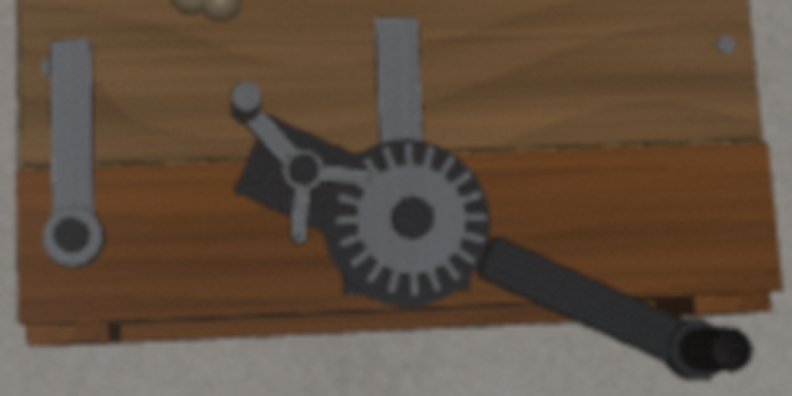

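View pics/s20.png

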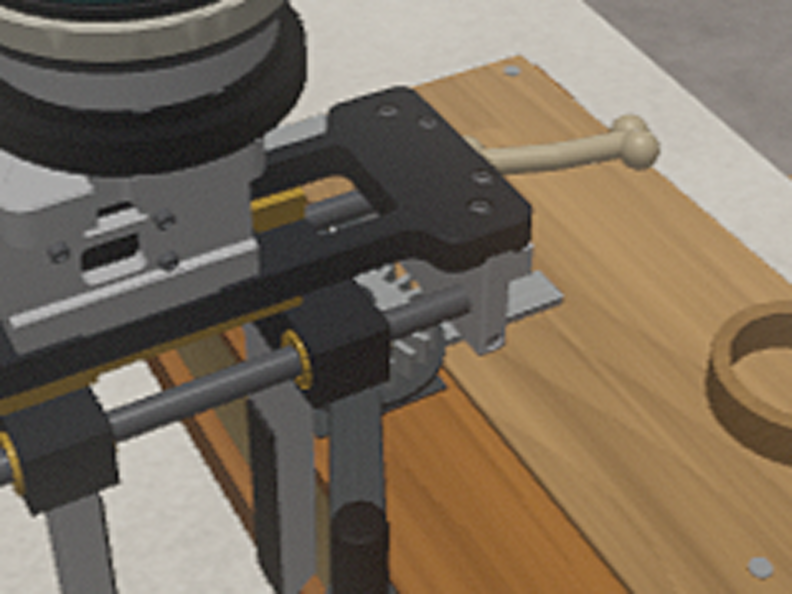

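```bash
python3 -c "
from bench import robot
print(robot.close_job())"
```

```text
the job is handed in; nothing more can be done
None
```

The crate is locked: the cleat lies square across the rim and over the lid. I handed the job in at about 17 s, with the gripper open and clear of everything.

- **Thumb pin:** I pushed it over to the lid side until it hit its stop. The selector measured about +0.41 rad from the top camera.
- **Ratcheting:** The jaws were held loosely around the knob. I swung the handle back and forth, with three driving swings, and moved the cleat only with the ratchet.
- **Final check (top camera, after letting go):** The cleat was 0.3–0.7° past its neighbour's direction, depending on which of two estimates is used. It had not moved on release, the selector was still on the clockwise side, and the wrist force was about zero.
- **Side camera:** The last side picture could not confirm this, because the gripper blocked most of the view of the lock. Earlier, that camera also placed things about 6 mm off from the others along the rim (y), so I relied on the top and wrist views.
- **Cleat dragged back once:** During the first backswing, which was faster, the cleat moved back about 20°, roughly one click. I don't know why; I did the second backswing more slowly and the cleat stayed put.
- **Forces:** The highest I read was about 21 N, at the handle's end stop on the first driving swing.

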